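# Load a flange plate on the drill jig's two dowels and clamp it

## Task

Get the loose grey metal flange plate ready for drilling: lower it, without dropping it, onto the drill jig so that both of its end holes go over the two locating dowels and it lies fully home on the steel rest blocks. Only when it is flat down all the way, swing the red handle of the toggle clamp over and down until the clamp locks with its rubber nose pressing on the plate, then let go. Leave the other things on the bench where they are.

Things in the scene. Friction and masses are not known exactly. Their poses are not given: they have to be found in the camera images.
- plate: workpiece: loose flat bare grey metal flange plate, 56 (its x) x 164 (its y) x 12 mm (z), about 0.3 kg, flat on the bench at the start. Origin: centre of its underside. Two round 13.6 mm dowel holes go through it on its long axis at y = -50 and +50 mm; a 28 mm bore is in the middle. Same either way round. Can be gripped over its 56 mm width at the middle
- jig: drill jig, fixed to the bench. Origin: on the bench surface under the middle of the nest; y runs from the nest towards the clamp, z up. Blue painted base 100 (x) x 290 (y from -93 to +197) x 12 mm high, on it two dark steel rest blocks 44 (x) x 42 (y) x 16 mm centred at y = -58 and +58, tops 28 mm above the bench. Between the blocks there is room for fingers beside the plate
- nest (a point): the seat: midway between the two dowels at the height of the rest blocks' tops (28 mm above the bench). A plate fully home has its underside's centre here, its length along the jig's y, its top 40 mm above the bench
- dowel_far (a point): top of the 12 mm steel dowel at y = -50 mm (x = 0) of the jig, the one away from the clamp, 48 mm above the bench. It stands 20 mm above the rest block; the top 7 mm taper to a 3 mm tip
- dowel_near (a point): top of the like dowel at y = +50 mm, on the clamp's side
- clamp_grip (a point): point on the axis of the clamp's red handle, 20 mm from its very end; grip round, 17 mm thick, 81 mm long. In the jig's frame it moves at x = 0, (y, z) in mm, lean from upright to +y: open (178,150) 13 deg; (193,151) 21; (214,143) 36; (230,125) 52; (235,111) 61; locked shut (242,69) 84. Push it from its -y, then upper side: a few N, snaps past dead centre
- clamp_arm (a joint): angle of the toggle clamp's arm, rad: 0 open, 1.46 shut, level over the plate's end; moved by the red handle. Arm pivot at y = 126, z = 44 mm of the jig; open, the arm stands upright at y 118 to 150, up to 120 mm above the bench, spindle to -y. Shut on a seated plate, the sprung nose is pressed in 3 mm and bears with about 11 N at y = 68; a plate not fully down makes it stiff too soon
- clamp_nose: the clamp's black rubber nose, 15 mm across, 9 mm long, at the end of the arm's spindle; origin at the centre of its free face
- tape_measure: bystander: yellow tape measure, 35 x 70 x 66 mm, origin under its centre
- screw_tin: bystander: open round tin of screws, 68 mm across, 49 mm high, origin under its centre
- spring_clamp: bystander: black spring clamp lying flat, 55 x 90 x 17 mm, origin under its centre

How it is judged:
By the outcome, as a careful person would: the job done as asked, in the order asked, and still so for the second after the job is handed in, with the robot touching nothing.
It also fails if it takes over 58 s, if anything falls off the work surface, if the arm or the gripper's body presses on something with over 40 N, if the wrist force passes 120 N, or if a joint passes its speed limit or range.

## Robot

A 6-joint arm with a two-finger parallel gripper is mounted at the origin on a cart in front of the work surface, level with it; the furniture and walls round the work are solid. World frame = base frame: x ahead of the robot, y to its left, z up, the work surface at z = 0. Lengths are in m, angles in rad, forces in N, time in s.
With the tool pointing down it reaches from about 0.225 to 0.875 m from the base axis. Payload 3.4 kg.
Tool frame: the origin (TCP) lies on the centre line of the jaws, within the pads' length; the fingertips stand 25 mm ahead of it and the grasp point (between the pads) lies 6 mm ahead of it; z points along the fingers, y is the line along which they close (so a half turn about z gives the same grasp; the last joint's range is limited). The gripper opens to 85 mm and grips with 20 to 120 N. Pads are 22 mm wide; open, the fingers measure 114 mm over their backs; the gripper's body (76 mm by 85 mm) begins 54 mm behind the grasp point. The pads swing forward as they close: fully open they stand 13 mm farther back than shut.
Start: joints at [1.001, 0.276, 1.505, -0, 1.361, -0.121], TCP at [0.25, 0.518, 0.256] pointing down, gripper open.
Joint ranges: [-2.89, 2.89], [-0.75, 2.08], [0.22, 2.7], [-1.18, 4.32], [0.11, 2.71], [-2.7, 2.7]. Speed limits (rad/s): [2.57, 2.57, 3.14, 3.14, 3.14, 3.14].

## Interface

Orientations are given as a rotation vector (axis times angle).
In Python, from rig import manip gives the robot as it stands.
- The arm moves only by the shell command python3 -m creep 'ROWS' [FORCE]. ROWS is a JSON object whose one key "motion" holds a list of rows, each a list of 7 numbers: the opening, from 0 (shut) to 1 (fully open), then the shift along the tool's x, y, z in m, then the turn, a rotation vector about the tool's x, y, z in rad. In form: {"motion": [[claw, dx, dy, dz, wx, wy, wz], ...]}. A call has 1 to 20 rows; each row is the pose to reach, as a shift and turn from the pose commanded when the call began, along the tool's axes at that moment; what a row does not reach only later rows make up. A row lasts 1/10 s, in which the tool goes at most 50 mm and 8.59 degrees, less where a joint would pass 70% of its speed; a pose out of reach is approached as far as the arm can. A call with a gripper value outside its range is refused whole. The fingers move at their own pace and stop on an object; FORCE is the grip in N (left out, the last holds). Time passes only in rows, so rows that repeat a pose let the fingers close. It gives the time, the measured TCP pose, the force, the opening and the grip force at its end, in the units of the state.
- manip.get_state(): the state, without advancing time (a new reading comes with each control period).
- manip.capture(name): name is "side" or "top" or "wrist"; returns the picture (420x560x3 uint8, red, green, blue); there is no depth.
- manip.calibration(name): a dict with "vfov" (degrees; the focal length in pixels is half the picture's height over the tangent of half this angle, whatever the lens; pixels are square), "cx", "cy" (the principal point, pixels), "R" (3x3) and "t" (3): a world point X has camera coordinates R X + t; the wrist camera has in their place "T_tool_cam" (4x4, takes a point from camera to tool coordinates, whose origin is the TCP and whose axes are the flange's). Camera axes: x right, y down, z forward; pixel columns grow to the right and rows downward; lengths in m; the calibration is good to about 2 mm. A picture is of the moment at which its call begins: read the wrist's pose just before it. calibration takes no time and is no camera call.
- manip.close_job(): hands the job in; it is judged then, once.
The state is a dict: "time_s": time; "joint_pos": joint angles; "dq": joint speeds; "tau": joint torques, N m; "eef_pos": TCP position; "orientation": TCP orientation; "ft_force": force on the tool from outside, world axes, zero at the start; "moment": the same for the moment, N m; "finger_gap": finger opening in m; "grasp_force": force on a finger pad.
Only numpy, scipy, OpenCV 4.12 (cv2) and the standard library are available. Lean on these libraries where they do the work, as an engineer would, in place of code of your own. Each camera call takes 0.05 s, during which the arm holds its last target. There are 200 camera calls.

## Working session

There is one attempt and no reset: what is moved stays moved. The work goes in short steps, Python scripts to look and compute and a shell command to move; the robot and the scene stay as the last step left them, time stands still between calls to the robot, and variables do not carry over. Pictures are saved under pics/ and viewed, at most 12 in all, crops included, and the job is handed in when it is done.

```bash
mkdir -p pics
python3 - <<'E'
from rig import manip
import cv2,numpy as np
s=manip.get_state();print({k:np.round(v,4) for k,v in s.items()})
for n in["side","top","wrist"]:
    im=manip.capture(n);cv2.imwrite(f"pics/{n}0.png",im[:,:,::-1]);print(n,{k:np.round(v,4).tolist() for k,v in manip.calibration(n).items()})
E
```

```text
{'time_s': np.float64(0.0), 'joint_pos': array([ 1.001 ,  0.2766,  1.5062,  0.    ,  1.3607, -0.121 ]), 'dq': array([-0.0003, -0.0025, -0.0008,  0.    , -0.0011, -0.0007]), 'tau': array([-8.00000e-04, -4.16768e+01, -2.45802e+01, -1.00000e-04,
        1.08000e-02,  0.00000e+00]), 'eef_pos': array([0.2492, 0.5176, 0.2554]), 'orientation': array([-6.9890e-01, -3.0622e+00,  2.7000e-03]), 'ft_force': array([-0.9912,  1.5109,  0.2312]), 'moment': array([ 0.0337, -0.0049,  0.0075]), 'grasp_force': np.float64(0.0), 'finger_gap': np.float64(0.0853)}
side {'vfov': 49.5268, 'cx': 282.763, 'cy': 208.5062, 'R': [[0.989, -0.1468, -0.0187], [-0.0966, -0.5439, -0.8336], [0.1122, 0.8262, -0.5521]], 't': [-0.5118, -0.0108, 1.3174]}
top {'vfov': 55.1615, 'cx': 279.6492, 'cy': 205.8921, 'R': [[0.0259, -0.9997, 0.0012], [-0.9741, -0.0255, -0.2249], [0.2248, 0.0046, -0.9744]], 't': [-0.2764, 0.4936, 1.0346]}
wrist {'vfov': 64.8161, 'cx': 282.5194, 'cy': 212.1378, 'T_tool_cam': [[0.0, -0.9567, -0.2912, 0.0738], [1.0, 0.0003, -0.0009, -0.0007], [0.0009, -0.2912, 0.9567, -0.1179], [0.0, 0.0, 0.0, 1.0]]}
```

View pics/top0.png

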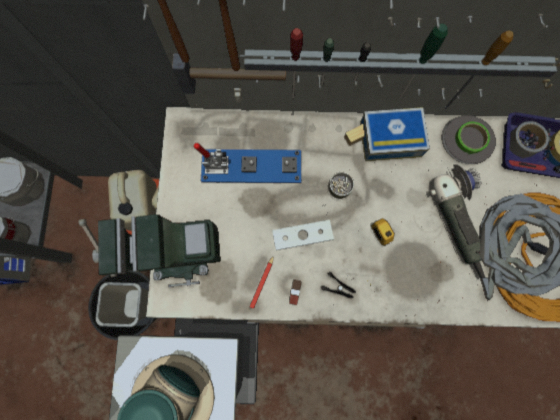

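View pics/side0.png

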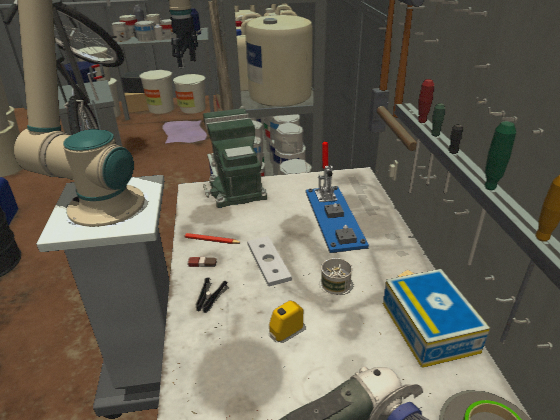

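The top view shows the plate at about (303,235) with holes near (285,238) and (321,232). The jig dowels are near (249,163) and (289,165), and the clamp with its red handle is at the left, near (205,155). The side view agrees with this. Next I'll work out rough positions so I can bring the wrist camera over.

```bash
cat > h.py <<'E'
from rig import manip
import cv2,numpy as np
from scipy.spatial.transform import Rotation as Ro
def cam(n,s=None):
    c=manip.calibration(n);f=210/np.tan(np.radians(c['vfov']/2))
    K=np.array([[f,0,c['cx']],[0,f,c['cy']],[0,0,1]])
    if n!='wrist': return K,np.array(c['R']),np.array(c['t'])
    s=s or manip.get_state()
    T=np.eye(4);T[:3,:3]=Ro.from_rotvec(s['orientation']).as_matrix();T[:3,3]=s['eef_pos']
    W=np.linalg.inv(T@np.array(c['T_tool_cam']));return K,W[:3,:3],W[:3,3]
def ray(C,uv,z):
    K,R,t=C;d=R.T@np.linalg.solve(K,[*uv,1]);o=-R.T@t
    return o+d*(z-o[2])/d[2]
def tri(obs): # [(C,uv),...]
    A=[];b=[]
    for (K,R,t),uv in obs:
        d=R.T@np.linalg.solve(K,[*uv,1]);d/=np.linalg.norm(d);o=-R.T@t;P=np.eye(3)-np.outer(d,d)
        A.append(P);b.append(P@o)
    X=np.linalg.lstsq(np.vstack(A),np.hstack(b),rcond=None)[0]
    res=[np.linalg.norm(P@X-q)*1e3 for P,q in zip(A,b)]
    return X,np.round(res,1)
def proj(C,X):
    K,R,t=C;p=K@(R@X+t);return p[:2]/p[2]
def shot(name):
    s=manip.get_state();im=manip.capture('wrist')[:,:,::-1];cv2.imwrite(f'pics/{name}.png',im)
    np.save(f'pics/{name}.npy',np.r_[s['eef_pos'],s['orientation']]);return im
def wc(name):
    a=np.load(f'pics/{name}.npy');return cam('wrist',dict(eef_pos=a[:3],orientation=a[3:]))
E
python3 - <<'E'
from h import *
T=cam('top')
for n,uv,z in[('plate a',(285,238),.012),('b',(321,232),.012),('far',(289,165),.048),('near',(249,163),.048)]: print(n,ray(T,uv,z).round(3))
print(Ro.from_rotvec(manip.get_state()['orientation']).as_matrix().round(3))
E
```

```text
plate a [ 0.42  -0.28   0.012]
b [ 0.439 -0.38   0.012]
far [ 0.621 -0.287  0.048]
near [ 0.624 -0.174  0.048]
[[-0.901  0.434 -0.001]
 [ 0.434  0.901 -0.001]
 [ 0.    -0.001 -1.   ]]
```

Run:
```python
import cv2
im=cv2.imread('pics/side0.png')[140:290,230:380];a=cv2.resize(im,None,fx=4,fy=4,interpolation=cv2.INTER_CUBIC)
cv2.imwrite('pics/side0c.png',a)
```

```text
(no output)
```

View pics/side0c.png

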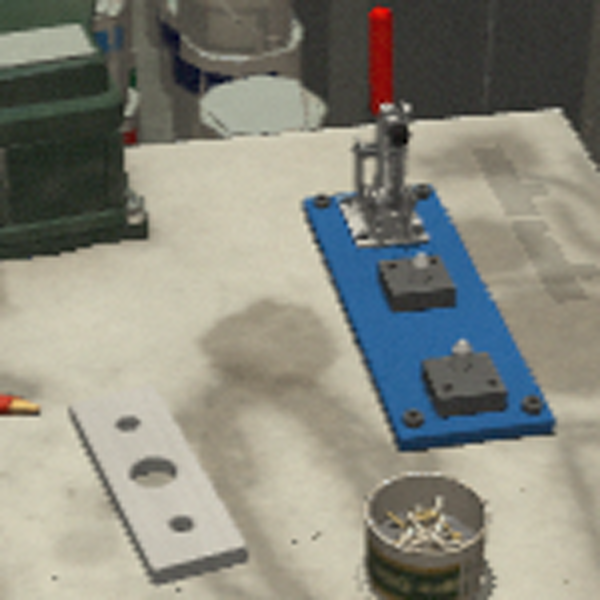

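The crop puts the dowel tips at side pixels (335.5,204.5) and (345.3,226), and the bore at (268.5,257.5). I'll go high over the vise and then turn so the camera sits on the far (−y) side.

```bash
python3 -m creep '{"motion":[[1,0,0,-0.05,0,0,0.1],[1,0,0,-0.1,0,0,0.25],[1,0,0,-0.15,0,0,0.4],[1,0,0,-0.2,0,0,0.55],[1,-0.6,-0.68,-0.2,0,0,2.09],[1,-0.6,-0.68,-0.2,0,0,2.09],[1,-0.6,-0.68,-0.2,0,0,2.09],[1,-0.6,-0.68,-0.2,0,0,2.09],[1,-0.6,-0.68,-0.2,0,0,2.09],[1,-0.6,-0.68,-0.2,0,0,2.09],[1,-0.6,-0.68,-0.2,0,0,2.09],[1,-0.6,-0.68,-0.2,0,0,2.09],[1,-0.6,-0.68,-0.2,0,0,2.09],[1,-0.6,-0.68,-0.2,0,0,2.09],[1,-0.6,-0.68,-0.2,0,0,2.09],[1,-0.6,-0.68,-0.2,0,0,2.09],[1,-0.6,-0.68,-0.2,0,0,2.09],[1,-0.6,-0.68,-0.2,0,0,2.09],[1,-0.6,-0.68,-0.2,0,0,2.09],[1,-0.6,-0.68,-0.2,0,0,2.09]]}'; python3 -c "
from h import *
s=manip.get_state();print(s['joint_pos'].round(2),s['eef_pos'],Ro.from_rotvec(s['orientation']).as_matrix().round(3))"
```

```text
time_s: 2.15
eef_pos: [0.4661, -0.2541, 0.4561]
orientation: [-3.0, -0.932, -0.0]
ft_force: [0.4, 0.7, 1.0]
finger_gap: 0.0856
grasp_force: 0.0
[-0.63  0.16  1.18  0.    1.8   0.34] [ 0.46609679 -0.25411521  0.4560602 ] [[ 0.824  0.566  0.   ]
 [ 0.566 -0.824  0.001]
 [ 0.    -0.    -1.   ]]
```

```bash
python3 -m creep '{"motion":[[1,-0.032,0.106,0.05,0,0,1.98],[1,-0.032,0.106,0.1,0,0,1.98],[1,-0.032,0.106,0.15,0,0,1.98],[1,-0.032,0.106,0.206,0,0,1.98],[1,-0.032,0.106,0.206,0,0,1.98],[1,-0.032,0.106,0.206,0,0,1.98],[1,-0.032,0.106,0.206,0,0,1.98],[1,-0.032,0.106,0.206,0,0,1.98],[1,-0.032,0.106,0.206,0,0,1.98],[1,-0.032,0.106,0.206,0,0,1.98],[1,-0.032,0.106,0.206,0,0,1.98],[1,-0.032,0.106,0.206,0,0,1.98],[1,-0.032,0.106,0.206,0,0,1.98],[1,-0.032,0.106,0.206,0,0,1.98],[1,-0.032,0.106,0.206,0,0,1.98],[1,-0.032,0.106,0.206,0,0,1.98],[1,-0.032,0.106,0.206,0,0,1.98]]}'; python3 -c "
from h import *
im=shot('w1');cv2.imwrite('pics/w1b.png',cv2.resize(im,(800,600),interpolation=cv2.INTER_CUBIC))
s=manip.get_state();print(s['joint_pos'].round(2),Ro.from_rotvec(s['orientation']).as_matrix().round(3))"
```

```text
time_s: 3.85
eef_pos: [0.4998, -0.3575, 0.2502]
orientation: [-2.427, 1.995, 0.0]
ft_force: [0.5, 0.3, -0.5]
finger_gap: 0.0855
grasp_force: 0.0
[-0.73  0.34  1.43  0.    1.38  2.21] [[ 0.193 -0.981 -0.   ]
 [-0.981 -0.193  0.   ]
 [-0.    -0.    -1.   ]]
```

View pics/w1b.png

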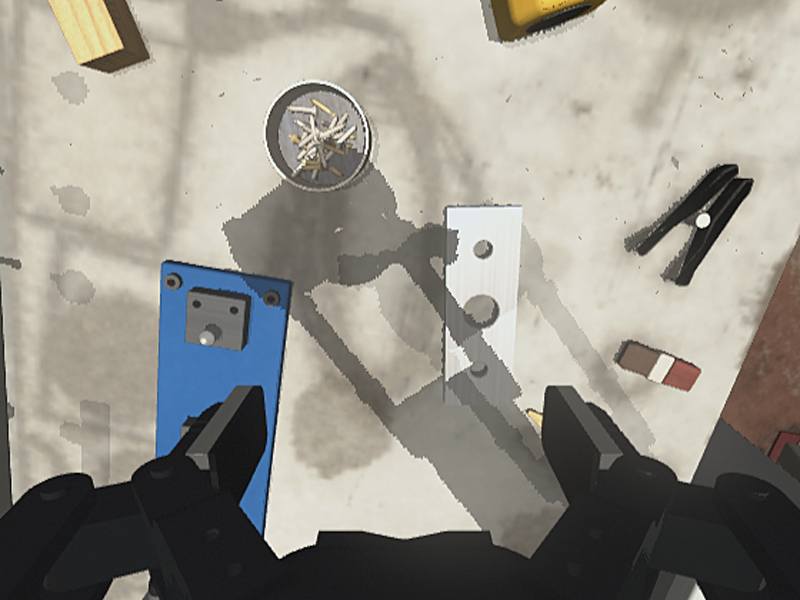

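The plate holes are at about (482,248) and (478,369) in this 800-wide view, with the bore at (482,310). The far dowel tip is at (206,338), and the near one is hidden by a finger. I need one more view, shifted toward the jig.

```bash
python3 -m creep '{"motion":[[1,-0.04,-0.028,0,0,0,0],[1,-0.08,-0.056,0,0,0,0],[1,-0.123,-0.085,0,0,0,0],[1,-0.123,-0.085,0,0,0,0],[1,-0.123,-0.085,0,0,0,0],[1,-0.123,-0.085,0,0,0,0]]}'; python3 -c "
from h import *
im=shot('w2');cv2.imwrite('pics/w2b.png',cv2.resize(im,(800,600),interpolation=cv2.INTER_CUBIC))"
```

```text
time_s: 4.5
eef_pos: [0.5594, -0.2212, 0.2503]
orientation: [2.425, -1.996, 0.001]
ft_force: [-0.7, 0.1, 0.1]
finger_gap: 0.0855
grasp_force: 0.0
```

View pics/w2b.png

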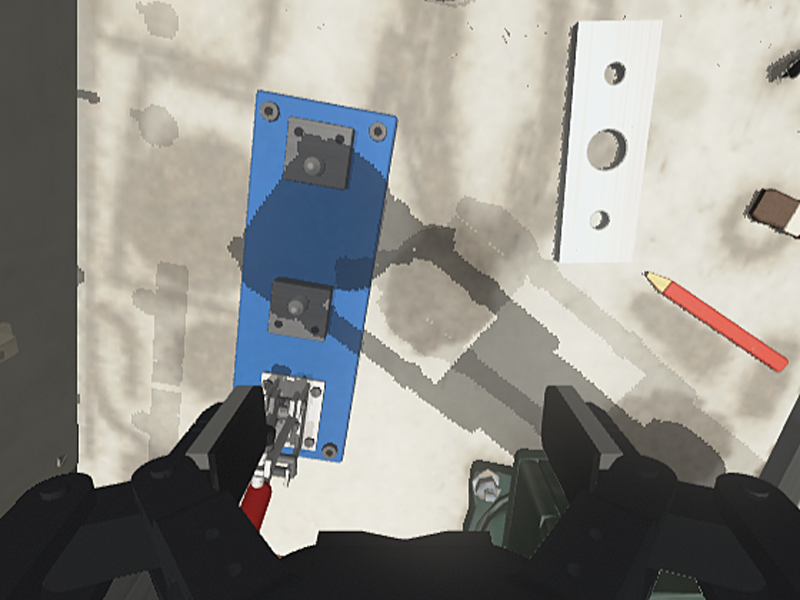

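In w2 the dowel tips are at (312,166) for the far one and (296,307) for the near one. The plate holes are at (615,73) and (600,219), with the bore at (607,149).

Run:
```python
from h import *
k=.7; p=lambda u,v:((u+.5)*k-.5,(v+.5)*k-.5)
a,b,S,T=wc('w1'),wc('w2'),cam('side'),cam('top')
for n,o,z in[('A far hole',[(a,p(482,248)),(b,p(615,73))],.012),('B near hole',[(a,p(478,369)),(b,p(600,219))],.012),
 ('bore',[(a,p(482,310)),(b,p(607,149)),(S,(268.5,257.5))],.012),
 ('dfar',[(a,p(206,338)),(b,p(312,166)),(S,(345.25,226))],.048),('dnear',[(b,p(296,307)),(S,(335.5,204.5)),],.048)]:
    X,r=tri(o);print(n,X.round(4),r,[ray(c,uv,z).round(4)[:2] for c,uv in o])
im=cv2.imread('pics/w2.png');t=[]
for (u,v) in [(430,51),(425,104),(420,153),(218,116),(207,215)]:
    c=im[max(v-20,0):max(v-20,0)+40,u-20:u+20];t.append(cv2.resize(c,(260,260),interpolation=cv2.INTER_CUBIC)); print(u-20,max(v-20,0))
t.append(t[0]*0)
cv2.imwrite('pics/w2c.png',np.vstack([np.hstack(t[:3]),np.hstack(t[3:])]))
```

```text
A far hole [ 0.4426 -0.3793  0.0115] [0.6 0.6] [array([ 0.4433, -0.3796]), array([ 0.4421, -0.3789])]
B near hole [ 0.4224 -0.2819  0.0137] [0.3 0.3] [array([ 0.4223, -0.2814]), array([ 0.4214, -0.2817])]
bore [ 0.4327 -0.3311  0.013 ] [1.3 1.  1.5] [array([ 0.4314, -0.3315]), array([ 0.4319, -0.3303]), array([ 0.4343, -0.3303])]
dfar [ 0.6329 -0.2798  0.0436] [0.6 0.8 1.2] [array([ 0.6307, -0.2822]), array([ 0.6314, -0.2797]), array([ 0.6324, -0.2852])]
dnear [ 0.6317 -0.1814  0.0449] [1.9 1.9] [array([ 0.6293, -0.1822]), array([ 0.6323, -0.1861])]
410 31
405 84
400 133
198 96
187 195
```

View pics/w2c.png

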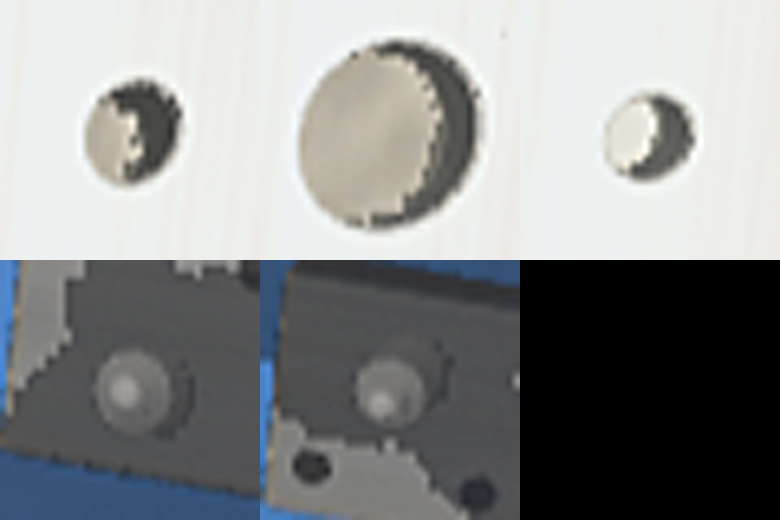

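Run:
```python
from h import *
b,S=wc('w2'),cam('side')
P={}
for n,uv,z in[('A',(430,50.8),.012),('bore',(424.3,104.3),.012),('B',(419.3,153.6),.012),('F',(216.6,115.7),.048),('N',(205.1,216.3),.048)]:
    P[n]=ray(b,uv,z); print(n,P[n].round(4))
d=P['B']-P['A'];e=P['N']-P['F'];g=lambda d:np.degrees(np.arctan2(d[1],d[0]))
print('plate',(P['A']+P['B'])/2,np.linalg.norm(d),g(d),'jig',(P['F']+P['N'])/2,np.linalg.norm(e),g(e))
print(tri([(b,(216.6,115.7)),(S,(345.25,226))]),tri([(b,(205.1,216.3)),(S,(335.5,204.5))]))
s=manip.get_state();R=Ro.from_rotvec(s['orientation']).as_matrix()
print(R.T@((P['A']+P['B'])/2-s['eef_pos']),np.degrees(np.arctan2(R[1,0],R[0,0])))
```

```text
A [ 0.4425 -0.379   0.012 ]
bore [ 0.4323 -0.3301  0.012 ]
B [ 0.4218 -0.2811  0.012 ]
F [ 0.6329 -0.2797  0.048 ]
N [ 0.6311 -0.1801  0.048 ]
plate [ 0.43215919 -0.33005156  0.012     ] 0.10001807681996118 101.96110280621863 jig [ 0.63201188 -0.2299239   0.048     ] 0.09958810967183056 91.07501811401762
(array([ 0.63394089, -0.27954499,  0.04376117]), array([0.2, 0.2])) (array([ 0.63317456, -0.17854964,  0.04299036]), array([1.2, 1.2]))
[0.0819978  0.14541258 0.23835177] -78.95483621976274
```

The measured spacings are 100.0 mm and 99.6 mm, which match the nominal 100. Now over the plate and down.

```bash
python3 -m creep '{"motion":[[1,0.02,0.04,0,0,0,-0.016],[1,0.045,0.08,0.03,0,0,-0.016],[1,0.065,0.12,0.08,0,0,-0.016],[1,0.082,0.1454,0.12,0,0,-0.016],[1,0.082,0.1454,0.16,0,0,-0.016],[1,0.082,0.1454,0.19,0,0,-0.016],[1,0.082,0.1454,0.2,0,0,-0.016],[1,0.082,0.1454,0.2,0,0,-0.016],[1,0.082,0.1454,0.2,0,0,-0.016]]}'
python3 - <<'E'
from h import *
s=manip.get_state();R=Ro.from_rotvec(s['orientation']).as_matrix()
print(R.T@(np.array([.43216,-.33005,.022])-s['eef_pos']),101.96-180-np.degrees(np.arctan2(R[1,0],R[0,0])))
E
```

```text
time_s: 5.45
eef_pos: [0.4338, -0.3303, 0.0518]
orientation: [2.441, -1.977, 0.005]
ft_force: [-0.1, 0.2, 0.5]
finger_gap: 0.0854
grasp_force: 0.0
[-0.00062765  0.00160702  0.02977707] -0.024420794526463396
```

```bash
python3 -m creep '{"motion":[[1,0,0.0015,0.01,0,0,0],[1,0,0.0015,0.02,0,0,0],[1,0,0.0015,0.03,0,0,0],[1,0,0.0015,0.03,0,0,0],[0.6,0,0.0015,0.03,0,0,0],[0.4,0,0.0015,0.03,0,0,0],[0.4,0,0.0015,0.03,0,0,0],[0.4,0,0.0015,0.03,0,0,0],[0.4,0,0.0015,0.03,0,0,0],[0.4,0,0.0015,0.03,0,0,0]]}' 50
python3 - <<'E'
from h import *
print(manip.get_state()['moment'])
shot('w3')
E
```

```text
time_s: 6.45
eef_pos: [0.4317, -0.3296, 0.0212]
orientation: [2.442, -1.977, 0.003]
ft_force: [0.3, 0.3, 5.4]
finger_gap: 0.0542
grasp_force: 57.8
[ 0.08661706  0.19188585 -0.0016102 ]
```

```bash
python3 -m creep '{"motion":[[0.4,0,0,-0.005,0,0,0],[0.4,0,0,-0.015,0,0,0],[0.4,0,0,-0.03,0,0,0],[0.4,0,0,-0.05,0,0,0],[0.4,0,0,-0.075,0,0,0],[0.4,0,0,-0.09,0,0,0],[0.4,0,0,-0.1,0,0,0],[0.4,0,0,-0.1,0,0,0],[0.4,0,0,-0.1,0,0,0]]}'
python3 - <<'E'
from h import *
s=manip.get_state();R=Ro.from_rotvec(s['orientation']).as_matrix()
print(s['moment'],R.T@(np.array([.6320,-.2294,.125])-s['eef_pos']),91.075-180-np.degrees(np.arctan2(R[1,0],R[0,0])))
E
```

```text
time_s: 7.4
eef_pos: [0.4308, -0.3288, 0.1199]
orientation: [-2.442, 1.977, 0.002]
ft_force: [0.2, -0.2, -3.3]
finger_gap: 0.0546
grasp_force: 53.7
[0.01950515 0.01340592 0.06748122] [-0.05534439 -0.21743877 -0.00517237] -10.937638833931075
```

```bash
python3 -m creep '{"motion":[[0.4,-0.005,-0.02,-0.005,0,0,0.02],[0.4,-0.015,-0.055,-0.005,0,0,0.05],[0.4,-0.025,-0.095,-0.005,0,0,0.09],[0.4,-0.035,-0.135,-0.005,0,0,0.13],[0.4,-0.045,-0.175,-0.005,0,0,0.16],[0.4,-0.052,-0.205,-0.005,0,0,0.18],[0.4,-0.0553,-0.2174,-0.005,0,0,0.191],[0.4,-0.0553,-0.2174,-0.005,0,0,0.191],[0.4,-0.0553,-0.2174,-0.005,0,0,0.191],[0.4,-0.0553,-0.2174,-0.005,0,0,0.191]]}'
python3 - <<'E'
from h import *
s=manip.get_state();R=Ro.from_rotvec(s['orientation']).as_matrix()
print(R.T@(np.array([.6320,-.2294,.125])-s['eef_pos']),91.075-180-np.degrees(np.arctan2(R[1,0],R[0,0])))
im=shot('w4');cv2.imwrite('pics/w4b.png',cv2.resize(im[:,100:460],(800,int(420*800/360)),interpolation=cv2.INTER_CUBIC)[:600])
E
```

```text
time_s: 8.4
eef_pos: [0.6306, -0.2305, 0.1248]
orientation: [2.24, -2.201, -0.003]
ft_force: [0.3, -0.0, -3.2]
finger_gap: 0.055
grasp_force: 53.9
[-0.00111    -0.00146311 -0.00022009] 0.0645852018838724
```

View pics/w4b.png

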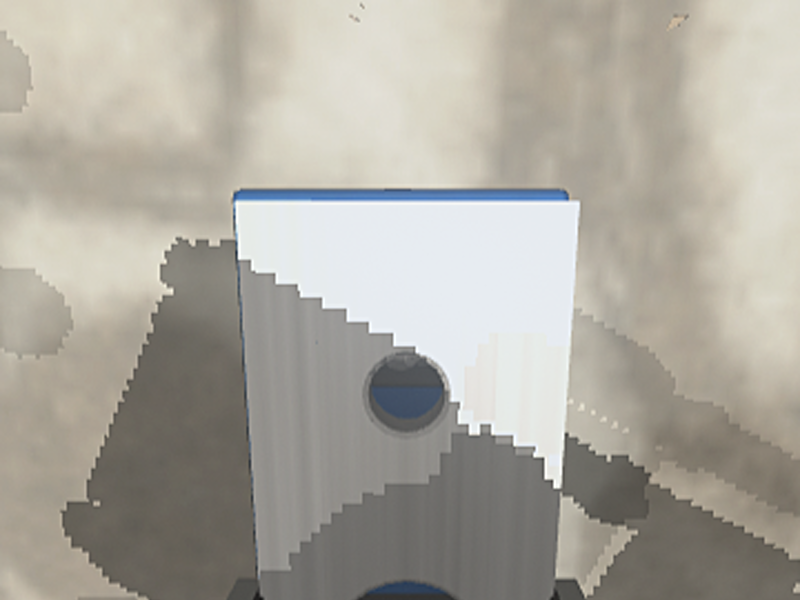

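The held plate's far hole is at about (406,393) in the crop, or (282.2,176.4) in the raw image. A dowel tip is visible at its upper rim, at about (404,360). I'll work out the hole's place in the tool frame.

Run:
```python
from h import *
w=wc('w4');a=np.load('pics/w4.npy');R=Ro.from_rotvec(a[3:]).as_matrix()
H=ray(w,(282.3,176.4),a[2]-.0092)
print('hole tool',R.T@(H-a[:3]))
F=np.array([.6329,-.2797,.048]);p=proj(w,F);print('F proj crop',(p-[100,0])*2.222)
print('F tool',R.T@(F-a[:3]))
im=cv2.imread('pics/w4.png');c=im[150:205,250:315];cv2.imwrite('pics/w4c.png',cv2.resize(c,None,fx=9,fy=9,interpolation=cv2.INTER_CUBIC))
```

```text
hole tool [ 0.05099862 -0.00010744  0.00917626]
F proj crop [399.23345189 350.57517908]
F tool [ 0.04923356 -0.00164983  0.07675647]
```

View pics/w4c.png

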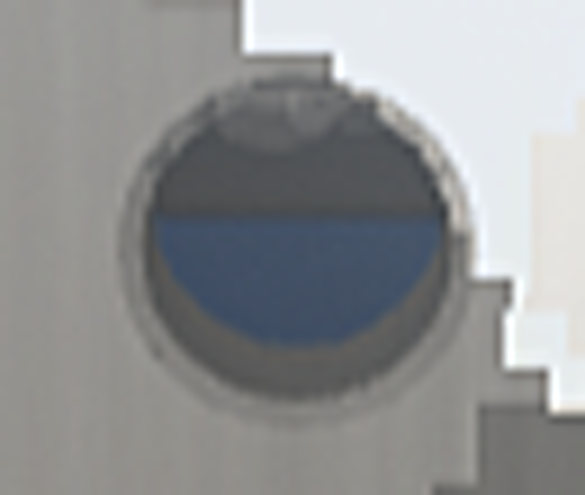

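The dowel body visible through the hole agrees with the prediction to about 0.3 mm. I'll shift −1.5, −1.5 mm, descend to just above the dowels and check.

```bash
python3 -m creep '{"motion":[[0.4,-0.0015,-0.0015,0.01,0,0,-0.001],[0.4,-0.0015,-0.0015,0.02,0,0,-0.001],[0.4,-0.0015,-0.0015,0.03,0,0,-0.001],[0.4,-0.0015,-0.0015,0.04,0,0,-0.001],[0.4,-0.0015,-0.0015,0.046,0,0,-0.001],[0.4,-0.0015,-0.0015,0.046,0,0,-0.001],[0.4,-0.0015,-0.0015,0.046,0,0,-0.001],[0.4,-0.0015,-0.0015,0.046,0,0,-0.001]]}'
python3 - <<'E'
from h import *
s=manip.get_state();R=Ro.from_rotvec(s['orientation']).as_matrix()
F=np.array([.6329,-.2797,.048]);N=np.array([.6311,-.1801,.048])
for D,h in((F,[.051,0,0]),(N,[-.049,0,0])): print(R.T@(D-s['eef_pos'])-h)
print(R.round(4).tolist(),s['moment'])
E
```

```text
time_s: 9.25
eef_pos: [0.6343, -0.2285, 0.0798]
orientation: [-2.243, 2.199, -0.002]
ft_force: [0.5, -0.1, -2.8]
finger_gap: 0.0548
grasp_force: 53.8
[0.00013583 0.00243162 0.03178727]
[0.00051969 0.00227915 0.03174681]
[[0.0196, -0.9998, 0.0011], [-0.9998, -0.0196, -0.0004], [0.0004, -0.0011, -1.0]] [-0.00712939  0.02823764 -0.00017882]
```

```bash
python3 -m creep '{"motion":[[0.4,0.0003,0.0023,0,0,0,0],[0.4,0.0003,0.0023,0,0,0,0],[0.4,0.0003,0.0023,0,0,0,0],[0.4,0.0003,0.0023,0,0,0,0],[0.4,0.0003,0.0023,0,0,0,0]]}'
python3 - <<'E'
from h import *
s=manip.get_state();R=Ro.from_rotvec(s['orientation']).as_matrix()
F=np.array([.6329,-.2797,.048]);N=np.array([.6311,-.1801,.048])
for D,h in((F,[.051,0,0]),(N,[-.049,0,0])): print(R.T@(D-s['eef_pos'])-h)
im=shot('w5')
w=wc('w5');a=np.load('pics/w5.npy')
print(proj(w,F),proj(w,a[:3]+R@[.051,0,.0092]))
c=im[150:210,240:320];cv2.imwrite('pics/w5c.png',cv2.resize(c,None,fx=9,fy=9,interpolation=cv2.INTER_CUBIC))
E
```

```text
time_s: 9.75
eef_pos: [0.6316, -0.2287, 0.0794]
orientation: [-2.243, 2.199, -0.0]
ft_force: [-0.1, -0.2, -3.4]
finger_gap: 0.0549
grasp_force: 53.9
[ 3.49132746e-05 -3.21153307e-04  3.13687665e-02]
[ 0.00041877 -0.00047729  0.03136963]
[281.82701792 167.14617549] [282.57240826 176.38548829]
```

View pics/w5c.png

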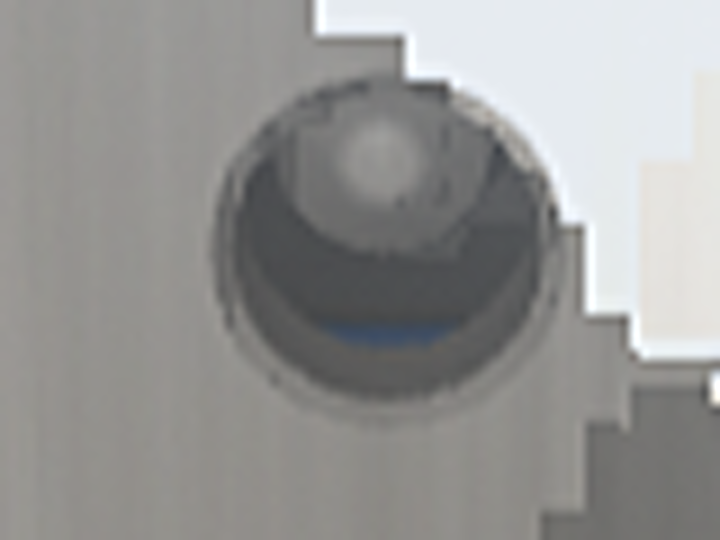

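The dowel tip is at (281.7,167.1), exactly as predicted, and the hole is centred over it to within about 0.5 mm. Descending.

```bash
python3 -m creep '{"motion":[[0.4,0.0002,-0.0004,0.005,0,0,0],[0.4,0.0002,-0.0004,0.009,0,0,0],[0.4,0.0002,-0.0004,0.012,0,0,0],[0.4,0.0002,-0.0004,0.015,0,0,0],[0.4,0.0002,-0.0004,0.018,0,0,0],[0.4,0.0002,-0.0004,0.02,0,0,0],[0.4,0.0002,-0.0004,0.02,0,0,0]]}'; python3 -c "
from h import *
s=manip.get_state();print(s['moment'],s['eef_pos'],s['ft_force'])"
```

```text
time_s: 10.5
eef_pos: [0.6317, -0.2288, 0.0588]
orientation: [2.243, -2.199, -0.001]
ft_force: [0.1, 1.3, -3.4]
finger_gap: 0.0542
grasp_force: 53.9
[0.02314858 0.02282356 0.02418483] [ 0.63172875 -0.22876021  0.05884906] [ 0.07956102  1.30644749 -3.35048601]
```

Both dowels are in with almost no side force. Continuing to the seat.

```bash
python3 -m creep '{"motion":[[0.4,0,0,0.003,0,0,0],[0.4,0,0,0.006,0,0,0],[0.4,0,0,0.008,0,0,0],[0.4,0,0,0.009,0,0,0],[0.4,0,0,0.01,0,0,0],[0.4,0,0,0.0105,0,0,0],[0.4,0,0,0.0105,0,0,0],[0.4,0,0,0.0105,0,0,0]]}'; python3 -c "
from h import *
s=manip.get_state();print(s['moment'],s['eef_pos'],s['ft_force'])"
```

```text
time_s: 11.3
eef_pos: [0.6319, -0.2289, 0.0493]
orientation: [-2.243, 2.199, -0.0]
ft_force: [-1.1, 0.5, 0.6]
finger_gap: 0.0548
grasp_force: 54.3
[ 0.07321903  0.14290526 -0.00313366] [ 0.63193911 -0.22887129  0.04925459] [-1.12775818  0.52125671  0.57260048]
```

```bash
python3 -m creep '{"motion":[[0.4,0,0,0.001,0,0,0],[0.4,0,0,0.0015,0,0,0],[0.4,0,0,0.0015,0,0,0]]}'; python3 -m creep '{"motion":[[0.6,0,0,-0.0015,0,0,0],[0.7,0,0,-0.0015,0,0,0],[0.75,0,0,-0.0015,0,0,0],[0.75,0,0,-0.0015,0,0,0],[0.75,0,0,-0.0015,0,0,0],[0.9,0,0,-0.02,0,0,0],[1,0,0,-0.05,0,0,0],[1,0,0,-0.09,0,0,0],[1,0,0,-0.12,0,0,0],[1,0,0,-0.15,0,0,0],[1,0,0,-0.15,0,0,0],[1,0,0,-0.15,0,0,0]]}'
python3 - <<'E'
from h import *
im=shot('w6');S=manip.capture('side')[:,:,::-1];cv2.imwrite('pics/s6.png',S)
a=cv2.resize(im,(560,420));b=cv2.resize(S[135:255,290:390],None,fx=3.5,fy=3.5,interpolation=cv2.INTER_CUBIC)
c=np.zeros((420,800,3),np.uint8);c[:,:450]=a[:,55:505];c[:,450:]=b;cv2.imwrite('pics/c6.png',c)
E
```

```text
time_s: 11.6
eef_pos: [0.6319, -0.2288, 0.0492]
orientation: [-2.243, 2.199, -0.001]
ft_force: [-2.6, 1.8, 8.2]
finger_gap: 0.0547
grasp_force: 55.1
time_s: 12.8
eef_pos: [0.6322, -0.229, 0.198]
orientation: [-2.243, 2.199, -0.002]
ft_force: [-0.5, -0.1, -0.8]
finger_gap: 0.0852
grasp_force: 0.0
```

View pics/c6.png

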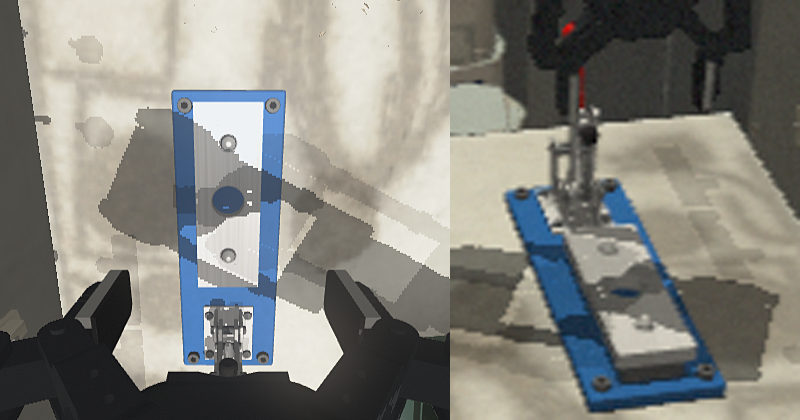

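The plate is home: it stopped at the expected height, stiff at 8 N, with both dowels through and the plate flat on the blocks. Next I close the fingers and approach the handle from its −y side, turning −0.3 rad to stay inside the joint 6 range.

```bash
python3 -m creep '{"motion":[[0,0,0,-0.01,0,0,-0.1],[0,-0.02,0,-0.01,0,0,-0.2],[0,-0.05,0,-0.01,0,0,-0.3],[0,-0.08,0,-0.01,0,0,-0.3],[0,-0.11,0,-0.01,0,0,-0.3],[0,-0.13,0,-0.01,0,0,-0.3],[0,-0.139,0,0,0,0,-0.3],[0,-0.139,0,0.01,0,0,-0.3],[0,-0.139,0,0.021,0,0,-0.3],[0,-0.139,0,0.021,0,0,-0.3],[0,-0.139,0,0.021,0,0,-0.3]]}' 40
python3 - <<'E'
from h import *
s=manip.get_state();R=Ro.from_rotvec(s['orientation']).as_matrix();print(s['joint_pos'].round(2),R.round(3).tolist())
O=np.array([.632,-.2299]);Y=np.array([-.0188,.9998]);X=np.array([.9998,.0188])
d=s['eef_pos'][:2]-O;print('jig',d@X,d@Y)
for y,z in[(.1587,.177),(.174,.179),(.196,.173),(.2138,.1567),(.220,.1434),(.226,.125),(.230,.1025),(.230,.0985)]:
    p=np.r_[O+Y*y,z];print((R.T@(p-s['eef_pos'])).round(4))
E
```

```text
time_s: 14.0
eef_pos: [0.629, -0.0909, 0.1753]
orientation: [2.545, -1.841, -0.002]
ft_force: [0.3, -0.0, -0.4]
finger_gap: -0.0002
grasp_force: 0.0
[-0.25  0.42  1.49 -0.    1.23  2.57] [[0.313, -0.95, -0.001], [-0.95, -0.313, 0.0], [-0.001, 0.001, -1.0]]
jig -0.0004305933104661176 0.13898304297792724
[-0.0187 -0.0062 -0.0017]
[-0.0333 -0.0107 -0.0037]
[-0.0543 -0.0172  0.0023]
[-0.0713 -0.0225  0.0186]
[-0.0773 -0.0244  0.0319]
[-0.083  -0.0262  0.0503]
[-0.0868 -0.0274  0.0728]
[-0.0868 -0.0274  0.0768]
```

```bash
python3 -m creep '{"motion":[[0,0,0,-0.001,0,0,-0.1],[0,0,0,-0.0017,0,0,-0.18],[0,-0.01,-0.0033,-0.0017,0,0,-0.18],[0,-0.0187,-0.0062,-0.0017,0,0,-0.18],[0,-0.026,-0.0085,-0.003,0,0,-0.18],[0,-0.0333,-0.0107,-0.0037,0,0,-0.18],[0,-0.04,-0.0128,-0.003,0,0,-0.18],[0,-0.047,-0.015,-0.001,0,0,-0.18],[0,-0.0543,-0.0172,0.0023,0,0,-0.18],[0,-0.0543,-0.0172,0.0023,0,0,-0.18]]}'
python3 - <<'E'
from h import *
s=manip.get_state();R=Ro.from_rotvec(s['orientation']).as_matrix();print(s['joint_pos'].round(2),s['ft_force'])
S=manip.capture('side')[:,:,::-1];cv2.imwrite('pics/s7.png',cv2.resize(S[100:250,270:410],None,fx=3.5,fy=3.5,interpolation=cv2.INTER_CUBIC))
O=np.array([.632,-.2299]);Y=np.array([-.0188,.9998])
for y,z in[(.205,.166),(.2138,.1567),(.220,.1434),(.225,.125),(.228,.110),(.230,.1025),(.230,.0985)]:
    p=np.r_[O+Y*y,z];print((R.T@(p-s['eef_pos'])).round(4))
E
```

```text
time_s: 15.0
eef_pos: [0.6279, -0.0311, 0.1732]
orientation: [-2.702, 1.602, 0.004]
ft_force: [0.7, -0.3, 0.0]
finger_gap: 0.0001
grasp_force: 0.0
[-0.16  0.41  1.51  0.    1.22  2.48] [ 0.67007934 -0.32450543  0.0319453 ]
[-0.0053 -0.0032  0.0072]
[-0.0131 -0.0073  0.0165]
[-0.0185 -0.0102  0.0298]
[-0.0229 -0.0125  0.0482]
[-0.0255 -0.0139  0.0632]
[-0.0273 -0.0148  0.0707]
[-0.0273 -0.0148  0.0747]
```

View pics/s7.png

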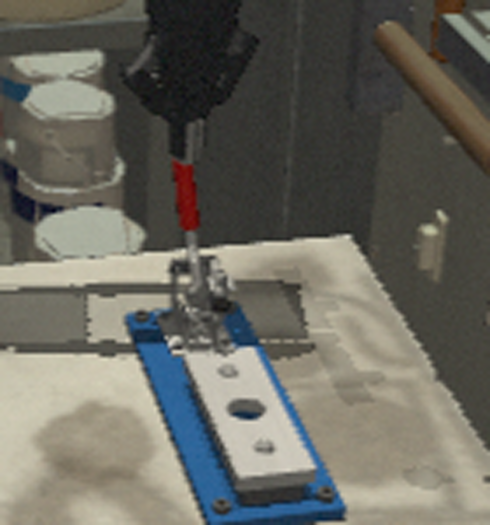

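The side view shows the finger tips at about (185,140) against the handle. The handle is leaning back and the arm has begun to swing. Continuing along its arc.

```bash
python3 -m creep '{"motion":[[0,-0.0053,-0.0032,0.006,0,0,0],[0,-0.009,-0.005,0.011,0,0,0],[0,-0.0131,-0.0073,0.0165,0,0,0],[0,-0.016,-0.009,0.023,0,0,0],[0,-0.0185,-0.0102,0.0298,0,0,0],[0,-0.0185,-0.0102,0.0298,0,0,0]]}';python3 -m creep '{"motion":[[0,-0.0015,-0.001,0.006,0,0,0],[0,-0.003,-0.0018,0.012,0,0,0],[0,-0.0044,-0.0023,0.018,0,0,0],[0,-0.0055,-0.003,0.024,0,0,0],[0,-0.0055,-0.003,0.024,0,0,0]]}'
```

```text
time_s: 15.65
eef_pos: [0.6275, -0.0112, 0.1425]
orientation: [2.701, -1.602, -0.005]
ft_force: [-0.3, -0.4, -0.5]
finger_gap: 0.0003
grasp_force: 0.0
time_s: 16.15
eef_pos: [0.6283, -0.0053, 0.1194]
orientation: [2.702, -1.603, -0.001]
ft_force: [0.4, 0.6, 1.6]
finger_gap: -0.0003
grasp_force: 0.5
```

```bash
python3 -m creep '{"motion":[[0,-0.0015,-0.001,0.006,0,0,0],[0,-0.003,-0.0015,0.012,0,0,0],[0,-0.004,-0.002,0.017,0,0,0],[0,-0.004,-0.002,0.02,0,0,0],[0,-0.004,-0.002,0.02,0,0,0]]}';python3 - <<'E'
from h import *
s=manip.get_state();print(s['ft_force'])
S=manip.capture('side')[:,:,::-1];T=manip.capture('top')[:,:,::-1]
a=cv2.resize(S[140:250,290:390],(400,440),interpolation=cv2.INTER_CUBIC);b=cv2.resize(T[110:220,190:290],(400,440),interpolation=cv2.INTER_CUBIC)
cv2.imwrite('pics/s8.png',np.hstack([a,b]))
E
```

```text
time_s: 16.65
eef_pos: [0.6281, -0.0006, 0.1002]
orientation: [-2.701, 1.603, 0.002]
ft_force: [-2.0, 1.7, 3.8]
finger_gap: -0.0003
grasp_force: 1.7
[-1.98339309  1.70372695  3.84228773]
```

```bash
python3 -m creep '{"motion":[[0,0,0,0.002,0,0,0],[0,0,0,0.003,0,0,0],[0,0,0,0.003,0,0,0]]}'
```

```text
time_s: 17.05
eef_pos: [0.6285, -0.0007, 0.0987]
orientation: [-2.701, 1.603, -0.001]
ft_force: [-3.6, 1.1, 9.8]
finger_gap: -0.0003
grasp_force: 4.7
```

```bash
python3 -m creep '{"motion":[[0,0,0,0.0015,0,0,0],[0,0,0,0.002,0,0,0],[0,0,0,0.002,0,0,0]]}'; python3 -m creep '{"motion":[[0,0,0,-0.01,0,0,0],[0,0,0,-0.04,0,0,0],[0,0,0,-0.08,0,0,0],[0,0.03,0,-0.13,0,0,0],[0,0.07,0,-0.18,0,0,0],[0,0.11,0.05,-0.2,0,0,0],[0,0.14,0.09,-0.2,0,0,0],[0,0.16,0.13,-0.2,0,0,0],[0,0.17,0.16,-0.2,0,0,0],[0,0.17,0.16,-0.2,0,0,0]]}';python3 - <<'E'
from h import *
S=manip.capture('side')[:,:,::-1];T=shot('w9')
a=cv2.resize(S[140:250,290:390],(400,440),interpolation=cv2.INTER_CUBIC);b=cv2.resize(T,(400,300))
b=np.vstack([b,np.zeros((140,400,3),np.uint8)])
cv2.imwrite('pics/s9.png',np.hstack([a,b]))
E
```

```text
time_s: 17.35
eef_pos: [0.6286, -0.0006, 0.0978]
orientation: [-2.7, 1.603, -0.002]
ft_force: [-4.9, 2.1, 15.2]
finger_gap: 0.0004
grasp_force: 7.5
time_s: 18.35
eef_pos: [0.5663, -0.2321, 0.2954]
orientation: [2.693, -1.609, 0.0]
ft_force: [0.5, 0.9, 0.5]
finger_gap: 0.0
grasp_force: 0.0
```

View pics/s9.png

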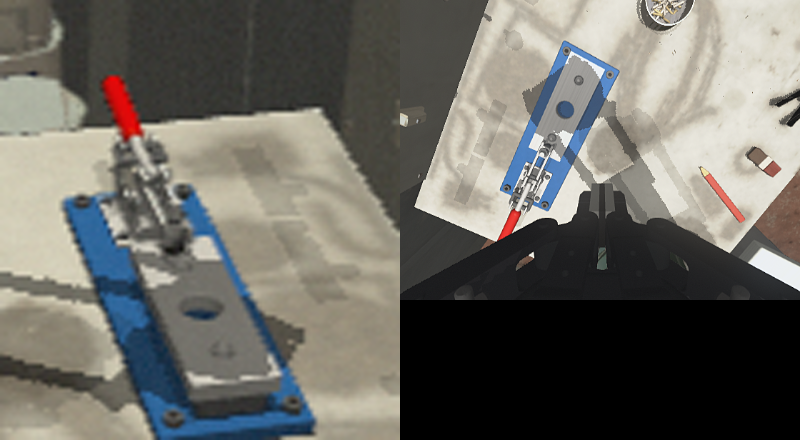

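The nose is down on the plate and the red handle's end is at side pixel (317,159). I'll compare that with the locked and half-open predictions.

Run:
```python
from h import *
S=cam('side');O=np.array([.632,-.2299]);Y=np.array([-.0188,.9998])
for n,y,z in[('84',.262,.071),('61',.2525,.1207),('52',.2458,.137)]: print(n,proj(S,np.r_[O+Y*y,z]).round(1))
im=manip.capture('side').astype(int)
m=((im[...,0]>140)&(im[...,1]<60)&(im[...,2]<60)).astype(np.uint8);m[:100]=0;m[215:]=0;m[:,:305]=0;m[:,345:]=0
ys,xs=np.nonzero(m);i=ys.argmin();print(xs[i],ys[i],xs.min(),xs.max(),ys.max());print(manip.get_state()['time_s'])
```

```text
84 [316.6 159.5]
61 [317.7 145.9]
52 [318.4 141.8]
317 159 316 325 173
18.5
```

The handle end at (317,159) matches the locked-shut prediction of (316.6,159.5), so I'm handing in.

```bash
python3 -c "
from rig import manip
print(manip.close_job())"
```

```text
the job is handed in; nothing more can be done
None
```

The plate is fully home on both dowels, the toggle clamp is locked with its nose on the plate, the arm is clear of everything, and the job was handed in at about 18.5 s.

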